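# Lock and release a lantern's battery cap

### The job

Check the push-push latch of the copper lantern: press the round white battery cap on its top all the way down so that it locks low, and take the hand off it for a moment so that it is seen to stay down. Then press it all the way down again so that it pops back up, and leave it up, ready for its battery. Do not press the cap of the dark lantern.

Things in the scene. Friction and masses are not known exactly. Their poses are not given: they have to be found in the camera images.
- copper_lantern: the copper-coloured pierced lantern, a round drum 124 mm across and 150 mm high, standing upright and fixed on a 150 mm square plywood nest 8 mm thick that is screwed to the bench. Origin on its axis at the bench surface, z up. Its flat top is 150 mm above the bench; the battery cap stands in the middle of that top, on the axis. Fixed, at any yaw
- copper_cap_top (a point): centre of the upper face of the copper lantern's battery cap, a white round cap 48 mm across on an orange stem; moves with the cap. Face 174 mm above the bench (24 mm proud of the lantern's top) when up, about 164.5 mm (orange stem hidden) when locked, 155 mm (5 mm proud) at the hard stop. Press straight down steadily, 50 mm/s or slower; a quick blow meets more resistance and may stop short
- copper_cap (a joint): how far the cap is pressed down, in m: 0 up, 0.019 at the hard stop. Push-push latch: a press from the up state that reaches 0.018 or deeper locks it, and on release it rests at about 0.0095; the next press reaching 0.018 or deeper unlocks it, and it springs back to 0. Spring 2 N when up, 4 N locked, 5 N at the stop; up to 8 N while moving. A short press changes nothing. It starts up
- dark_cap (a joint): the same for the dark lantern's cap, in m: 0 up. The dark lantern is of the same shape and size with the same white cap, but dark grey-black; it is a bystander on the same bench, its axis at least 190 mm from the copper one's. Its cap starts up and must not be pressed
Mind the look-alikes: they are no part of the job. Leave any turquoise or yellow look-alike of the part that bears dark_cap alone.

How it is judged (in metres and radians):
On the way, in this order (a step that is already met when the one before it is completed fails the run):
1. the copper lantern's cap is locked down and nothing of the robot touches the lantern (value of joint copper_cap between 0.007 and 0.013 m and contact force between each of the fingers, the arm and copper_lantern below 0.2 N), for 0.2 s.
2. the copper lantern's cap is back up (value of joint copper_cap below 0.003 m), for 0.2 s.
At the end, for the whole second after the job is handed in: after having been locked down (joint 7 to 13 mm) with the robot off the lantern for at least 0.2 s, the copper lantern's cap is up again, within 3 mm of its full height, and the dark lantern's cap is up, within 3 mm (value of joint each of copper_cap, dark_cap below 0.003 m); the robot touches nothing.
It fails at once if the dark lantern's cap is pressed (value of joint dark_cap above 0.005 m).
It also fails if it takes over 35 s, if anything falls off the work surface, if the arm or the gripper's body presses on something with over 40 N, if the wrist force passes 120 N, or if a joint passes its speed limit or range.

### The arm

A 6-joint arm with a two-finger parallel gripper is mounted at the origin on the work surface. World frame = base frame: x ahead of the robot, y to its left, z up, the work surface at z = 0. Lengths are in mm, angles in rad, forces in N, time in s.
With the tool pointing down it reaches from about 350 to 875 mm from the base axis. Payload 4.2 kg.
Tool frame: the origin (TCP) lies midway between the tips of the shut fingers; the grasp point (between the pads) lies 19 mm behind it; z points along the fingers, y is the direction in which the jaws open and shut (so a half turn about z gives the same grasp; the last joint's range is limited). The gripper opens to 85 mm and grips with 20 to 120 N. Pads are 22 mm wide; open, the fingers measure 114 mm over their backs; the gripper's body (76 mm by 85 mm) begins 54 mm behind the grasp point. The pads swing forward as they close: fully open they stand 13 mm farther back than shut.
Start: joints at [-1.076, 0.385, 0.008, 0, -1.194, -0.259], TCP at [146.03, -607.679, 231.312] pointing down, gripper open.
Joint ranges: [-3.14, 3.14], [-1.21, 2.06], [-1.07, 1.41], [-3.16, 2.05], [-2.99, -0.16], [-3.1, 3.1]. Speed limits (rad/s): [2.79, 2.79, 3.14, 3.14, 3.14, 3.14].

### API

Orientations are given as a unit quaternion [x, y, z, w].
In Python, from bench import arm, eyes, nets gives the robot as it stands.
- The arm moves only by the tool jog_arm, never from a script. Its argument "rows" is a list of rows, each a list of 3 entries, a list of its own where there are three numbers: the shift along the tool's x, y, z in cm, then the turn, a rotation vector about the tool's x, y, z in degrees, then the finger opening in cm, from 0 to 8.54. In form: [[[x, y, z], [ax, ay, az], jaw], ...]. A call has 1 to 10 rows; each row shifts and turns the commanded pose from where the row before left it, along the tool's axes as they then stand; what a row does not reach is not made up. A row lasts 1/8 s, in which the tool goes at most 62.5 mm and 10.7 degrees, less where a joint would pass 70% of its speed; a pose out of reach is approached as far as the arm can. A call with a gripper value outside its range is refused whole. The fingers move at their own pace and stop on an object; the grip force is fixed at half the most. Time passes only in rows, so rows that do not move let the fingers close. It gives the time, the measured TCP pose, the force and the opening at its end, in the units of the state.
- arm.read_state(): the state, without advancing time (a new reading comes with each control period).
- eyes.get_image(name): name is "scene" or "top"; returns the picture (480x640x3 uint8, red, green, blue); there is no depth.
- eyes.camera_model(name): a dict with "K" (3x3 intrinsics, pixels), "rvec" (rotation vector, rad) and "tvec" (3), from world to camera coordinates, as OpenCV has them. Camera axes: x right, y down, z forward; pixel columns grow to the right and rows downward; lengths in mm; the calibration is good to about 2 mm. A picture is of the moment at which its call begins. camera_model takes no time and is no camera call.
- arm.job_done(): hands the job in, once; it reports no verdict.
Trained networks look in the newest picture that a camera, given by its name, has taken for a name from the list of things; names that differ only in an ending like _2 or _b are one class to them, and where a whole thing is asked for, a point or a joint stands for the part that bears it (a point fixed in the world has none). Each returns a list of dicts, best first, with "conf" (0 to 1); they miss things now and then, are a little off and sometimes report something else, mostly with a low value. They report only what shows in the picture. A call takes as long as a camera call. They do not tell look-alikes from the thing itself.
- nets.boxes_of(camera, name): "position" ([column, row] as shares, 0 to 1, of the picture: columns of its width, rows of its height, amid what is visible of it).
The state is a dict: "clock": time; "joints": joint angles; "joint_vel": joint speeds; "joint_efforts": joint torques, N m; "position": TCP position; "ee_rot": TCP orientation; "contact_force": force on the tool from outside, world axes, zero at the start; "wrist_torque": the same for the moment, N m; "gripper_width": finger opening in mm.
Only numpy, scipy, OpenCV 4.12 (cv2) and the standard library are available. Lean on these libraries where they do the work, as an engineer would, in place of code of your own. Each camera call takes 0.05 s, during which the arm holds its last target.

## Working session

There is one attempt and no reset: what is moved stays moved. The work goes in short steps, Python scripts to look and compute and a tool call to move; the robot and the scene stay as the last step left them, time stands still between calls to the robot, and variables do not carry over. Pictures are saved under pics/ and viewed, and the job is handed in when it is done.

Besides the shell and the picture viewer there is one more tool, called after "Emit:" as name([rows], argument=value, ...), one row to a line, values as JSON. jog_arm: Moves the arm, as the interface text tells. Its arguments: {"type":"object","properties":{"rows":{"type":"array","items":{"type":"array"}}},"required":["rows"]}

```bash
mkdir -p pics; python3 - <<'E'
from bench import arm, eyes, nets
import cv2
s=arm.read_state(); print(s)
for c in ("scene","top"):
    im=eyes.get_image(c); cv2.imwrite(f"pics/{c}0.png",im[:,:,::-1])
    print(c,eyes.camera_model(c))
    for n in ("copper_lantern","copper_cap_top","dark_cap"):
        print(n,[( [round(d["position"][0]*640,1),round(d["position"][1]*480,1)],round(d["conf"],2)) for d in nets.boxes_of(c,n)])
E
```

```text
{'clock': 0.0, 'joints': array([-1.07638602e+00,  3.85575618e-01,  6.59941043e-03, -5.04335466e-04,
       -1.19399729e+00, -2.58602364e-01]), 'joint_vel': array([ 7.77735545e-05, -1.11424535e-03,  2.53222068e-03,  1.21909733e-03,
       -2.64030867e-04, -6.58473419e-04]), 'joint_efforts': array([-6.32257488e-04, -3.92289770e+01,  1.88391173e+01,  4.18621883e+00,
       -4.76477449e-03,  8.01366951e-06]), 'position': array([ 145.89752301, -607.12074155,  230.19895094]), 'ee_rot': array([-1.17538522e-01,  9.93067700e-01,  1.09850832e-03, -1.82284533e-04]), 'contact_force': array([ 0.379853  , -0.27807302, -0.2014229 ]), 'wrist_torque': array([ 0.02832049, -0.00581837, -0.03885897]), 'gripper_width': 85.33510223773153}
scene {'K': array([[495.55331383,   0.        , 314.18287287],
       [  0.        , 495.55331383, 236.17861273],
       [  0.        ,   0.        ,   1.        ]]), 'rvec': array([ 1.65986096,  1.55183203, -0.88570465]), 'tvec': array([-103.51066929, -171.01865178, 1692.17061422])}
copper_lantern [([180.8, 245.4], 0.84)]
copper_cap_top [([173.5, 212.8], 0.58)]
dark_cap [([440.9, 208.6], 0.79), ([503.2, 259.1], 0.67), ([342.0, 223.7], 0.64), ([356.7, 179.2], 0.62)]
top {'K': array([[623.87501559,   0.        , 319.60032428],
       [  0.        , 623.87501559, 243.2619962 ],
       [  0.        ,   0.        ,   1.        ]]), 'rvec': array([ 2.19417528, -2.15902987,  0.07681318]), 'tvec': array([  72.93627545,  527.22033428, 1606.16170138])}
copper_lantern [([449.7, 280.4], 0.85)]
copper_cap_top [([460.9, 275.8], 0.79)]
dark_cap [([168.0, 154.1], 0.91), ([186.2, 255.9], 0.73), ([269.1, 329.6], 0.67), ([293.4, 226.2], 0.56)]
```

View pics/scene0.png

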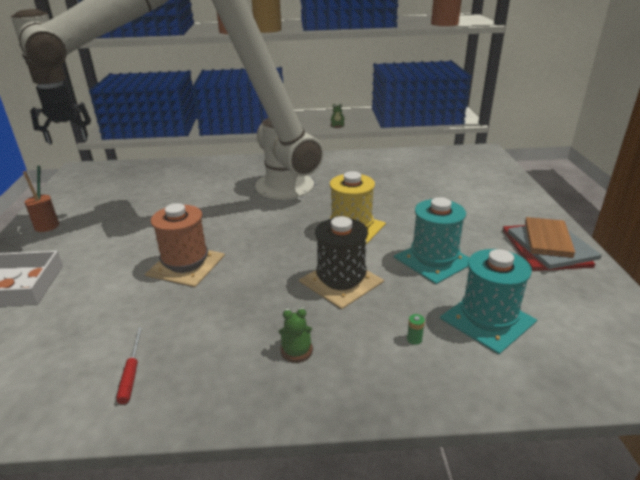

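View pics/top0.png

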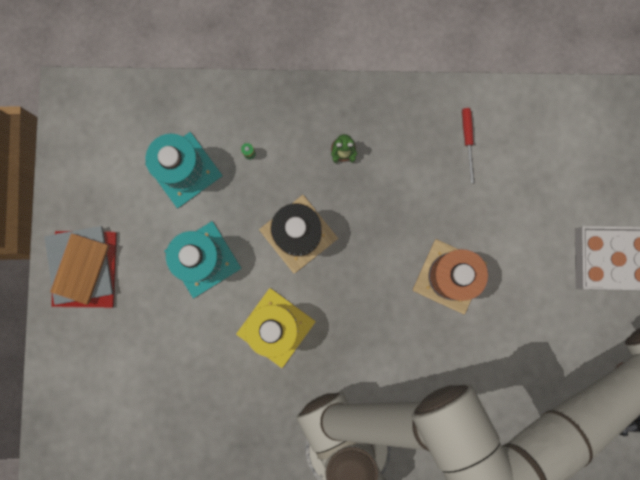

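The copper lantern is at scene (180,240), with its cap at (175,211). In the top view it is at (460,275), with the cap at (463,274). The other capped drums in the top view are dark (295,228), turquoise (168,157) and (189,256), and yellow (270,331). Only the first one is copper. I'll refine the cap centre and check it in an enlarged crop.

```bash
cat > h.py <<'E'
import numpy as np, cv2
from bench import arm, eyes, nets
def cam(c):
    m=eyes.camera_model(c); R=cv2.Rodrigues(m["rvec"])[0]; return m["K"],R,m["tvec"]
def ray(c,uv,z):
    K,R,t=cam(c); d=R.T@np.linalg.inv(K)@np.array([*uv,1]); o=-R.T@t
    return o+d*(z-o[2])/d[2]
def proj(c,p):
    m=eyes.camera_model(c); return cv2.projectPoints(np.array([p],float),m["rvec"],m["tvec"],m["K"],None)[0].ravel()
def white(im,box):
    x0,y0,x1,y1=box; h=cv2.cvtColor(im[y0:y1,x0:x1],cv2.COLOR_RGB2HSV)
    m=((h[:,:,1]<45)&(h[:,:,2]>150)).astype(np.uint8)
    n,l,s,c=cv2.connectedComponentsWithStats(m)
    i=1+np.argmax(s[1:,4]); return c[i]+[x0,y0],s[i]
E
python3 - <<'E'
from h import *
im=cv2.imread("pics/top0.png")[:,:,::-1]; sc=cv2.imread("pics/scene0.png")[:,:,::-1]
u,s=white(im,(440,250,488,300)); print(u,s,ray("top",u,174))
v,s=white(sc,(155,195,198,222)); print(v,s,ray("scene",v,170))
ud,s=white(im,(275,208,318,250)); print("dark",ud,s,ray("top",ud,174))
p=ray("top",u,174); print(proj("scene",p))
K,R,t=cam("top");K2,R2,t2=cam("scene")
X=cv2.triangulatePoints(K@np.c_[R,t],K2@np.c_[R2,t2],u.reshape(2,1),v.reshape(2,1)).ravel(); print(X[:3]/X[3])
a=cv2.resize(im[235:325,405:505],None,fx=4,fy=4); b=cv2.resize(sc[190:290,140:230],None,fx=4,fy=4)
a=cv2.resize(a,(400,400));b=cv2.resize(b,(400,400))
cv2.imwrite("pics/crop.png",np.hstack([a,b])[:,:,::-1])
E
```

```text
[463.67114094 274.24832215] [ 14  15  20  19 298] [ 446.17761802 -259.63138145  174.        ]
[174.34355828 207.40490798] [  9   8  21  10 163] [ 437.17884539 -261.39116262  170.        ]
dark [294.92758621 226.96896552] [ 11  10  19  19 290] [551.62061633 139.06300376 174.        ]
[174.10166393 207.69898249]
[ 446.11512366 -259.24719167  174.78833149]
```

View pics/crop.png

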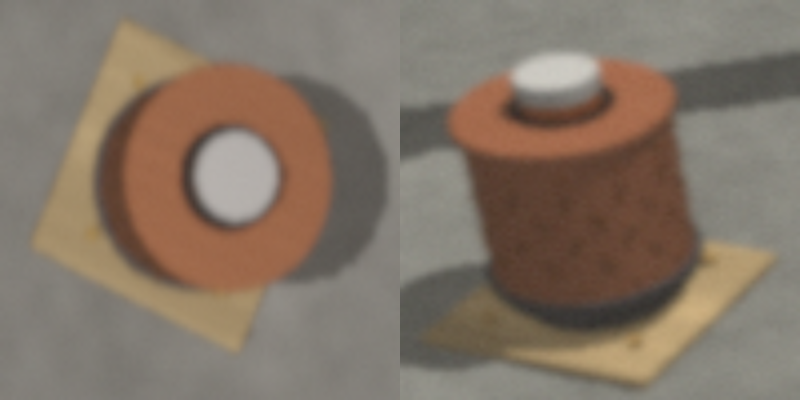

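The crop shows the copper lantern with its white cap up and the orange stem visible. It triangulates to (446, -259, 174.8), which agrees with the given 174 mm. I'll move above it with the fingers shut.

Emit:
jog_arm([
  [[-4.66,3.35,0],[0,0,0],0],
  [[-4.66,3.35,0],[0,0,0],0],
  [[-4.66,3.35,0],[0,0,0],0],
  [[-4.66,3.35,0],[0,0,0],0],
  [[-4.66,3.35,0],[0,0,0],0],
  [[-4.66,3.35,0],[0,0,0],0],
  [[-4.66,3.35,0],[0,0,0],0],
  [[-4.66,3.35,0],[0,0,0],0],
  [[0,0,0],[0,0,0],0],
  [[0,0,0],[0,0,0],0],
])

```text
clock: 1.65
position: [445.8, -259.8, 231.3]
ee_rot: [-0.118, 0.993, 0.0, -0.0]
contact_force: [0.3, 0.1, -0.0]
gripper_width: -0.0
```

Emit:
jog_arm([
  [[0,0,1.5],[0,0,0],0],
  [[0,0,1.5],[0,0,0],0],
  [[0,0,1.5],[0,0,0],0],
  [[0,0,0.4],[0,0,0],0],
  [[0,0,0],[0,0,0],0],
  [[0,0,0],[0,0,0],0],
])

```text
clock: 2.4
position: [446.3, -260.2, 182.8]
ee_rot: [-0.118, 0.993, -0.0, 0.0]
contact_force: [0.3, -0.9, -0.0]
gripper_width: 0.0
```

```bash
python3 - <<'E'
from h import *
print(arm.read_state()["position"])
a=eyes.get_image("top");b=eyes.get_image("scene")
a=cv2.resize(a[225:325,405:505],(400,400));b=cv2.resize(b[170:270,130:230],(400,400))
cv2.imwrite("pics/c1.png",np.hstack([a,b])[:,:,::-1])
E
```

```text
[ 446.32607371 -260.16131638  182.79790724]
```

View pics/c1.png

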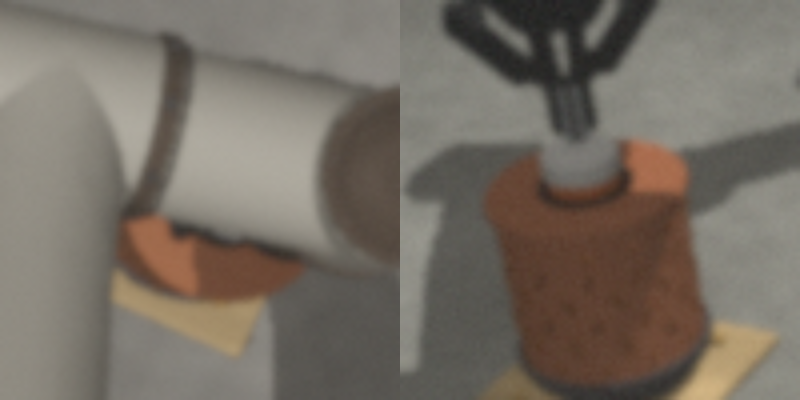

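The shut fingertips are centred over the cap in the scene crop, and the arm hides the top view. I'll press at about 30 mm/s.

Emit:
jog_arm([
  [[0,0,0.4],[0,0,0],0],
  [[0,0,0.4],[0,0,0],0],
  [[0,0,0.4],[0,0,0],0],
  [[0,0,0.4],[0,0,0],0],
  [[0,0,0.4],[0,0,0],0],
  [[0,0,0.4],[0,0,0],0],
  [[0,0,0.3],[0,0,0],0],
  [[0,0,0],[0,0,0],0],
  [[0,0,0],[0,0,0],0],
])

```text
clock: 3.62
position: [446.0, -260.0, 155.4]
ee_rot: [-0.118, 0.993, -0.0, 0.0]
contact_force: [-1.8, 1.6, 5.0]
gripper_width: 0.1
```

Emit:
jog_arm([
  [[0,0,0.1],[0,0,0],0],
  [[0,0,0],[0,0,0],0],
  [[0,0,0],[0,0,0],0],
])

```text
clock: 4.0
position: [446.0, -260.1, 155.1]
ee_rot: [-0.118, 0.993, -0.0, 0.0]
contact_force: [-2.5, 2.6, 9.0]
gripper_width: -0.1
```

The force is 9 N with the tip stationary at 155.1 mm, so the cap is at its hard stop. I'll lift off and look.

Emit:
jog_arm([
  [[0,0,-0.4],[0,0,0],0],
  [[0,0,-0.5],[0,0,0],0],
  [[0,0,-0.5],[0,0,0],0],
  [[0,0,-1],[0,0,0],0],
  [[0,0,-1],[0,0,0],0],
  [[0,0,0],[0,0,0],0],
  [[0,0,0],[0,0,0],0],
  [[0,0,0],[0,0,0],0],
])

```text
clock: 5.0
position: [445.6, -259.9, 187.9]
ee_rot: [-0.118, 0.993, 0.0, -0.0]
contact_force: [-0.5, -1.5, -0.0]
gripper_width: 0.2
```

```bash
python3 - <<'E'
from h import *
print(arm.read_state()["position"])
b=eyes.get_image("scene")
b=cv2.resize(b[170:270,130:230],(500,500))
cv2.imwrite("pics/c2.png",b[:,:,::-1])
E
```

```text
[ 445.64935376 -259.91977502  187.94976396]
```

View pics/c2.png

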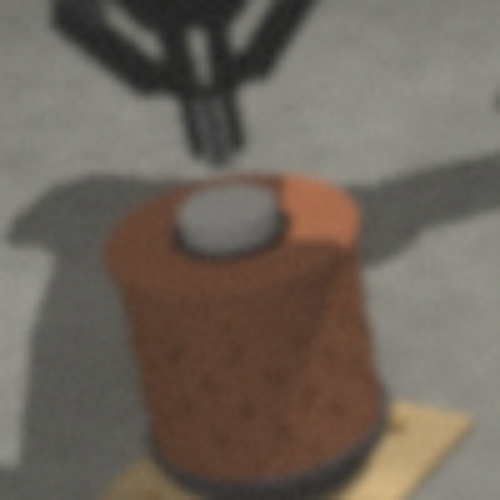

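The cap is locked low: the orange stem is hidden and the fingertips are clear above it. More than 0.2 s has passed with the robot off the lantern. Now the second press.

Emit:
jog_arm([
  [[0,0,0.7],[0,0,0],0],
  [[0,0,0.7],[0,0,0],0],
  [[0,0,0.4],[0,0,0],0],
  [[0,0,0.4],[0,0,0],0],
  [[0,0,0.4],[0,0,0],0],
  [[0,0,0.4],[0,0,0],0],
  [[0,0,0.4],[0,0,0],0],
  [[0,0,0],[0,0,0],0],
  [[0,0,0],[0,0,0],0],
])

```text
clock: 6.18
position: [446.0, -260.1, 155.1]
ee_rot: [-0.118, 0.993, -0.0, 0.0]
contact_force: [-1.7, 1.6, 7.9]
gripper_width: -0.1
```

Emit:
jog_arm([
  [[0,0,0.1],[0,0,0],0],
  [[0,0,0],[0,0,0],0],
])

```text
clock: 6.42
position: [446.1, -260.2, 155.1]
ee_rot: [-0.118, 0.993, -0.001, 0.0]
contact_force: [-3.3, 3.0, 12.0]
gripper_width: 0.0
```

Emit:
jog_arm([
  [[0,0,-0.4],[0,0,0],0],
  [[0,0,-0.4],[0,0,0],0],
  [[0,0,-0.5],[0,0,0],0],
  [[0,0,-1],[0,0,0],0],
  [[0,0,-1.5],[0,0,0],0],
  [[0,0,-2],[0,0,0],0],
  [[0,0,0],[0,0,0],0],
  [[0,0,0],[0,0,0],0],
  [[0,0,0],[0,0,0],0],
])

```text
clock: 7.55
position: [445.4, -259.8, 210.5]
ee_rot: [-0.118, 0.993, 0.0, -0.001]
contact_force: [-0.8, -0.3, 0.4]
gripper_width: -0.1
```

```bash
python3 - <<'E'
from h import *
s=arm.read_state();print(s["position"],s["contact_force"])
b=eyes.get_image("scene")
c=cv2.resize(b[190:290,300:400],(400,400))
b=cv2.resize(b[170:270,130:230],(400,400))
cv2.imwrite("pics/c3.png",np.hstack([b,c])[:,:,::-1])
E
```

```text
[ 445.40123665 -259.81205133  210.45444045] [-0.81900608 -0.34979336  0.38391149]
```

View pics/c3.png

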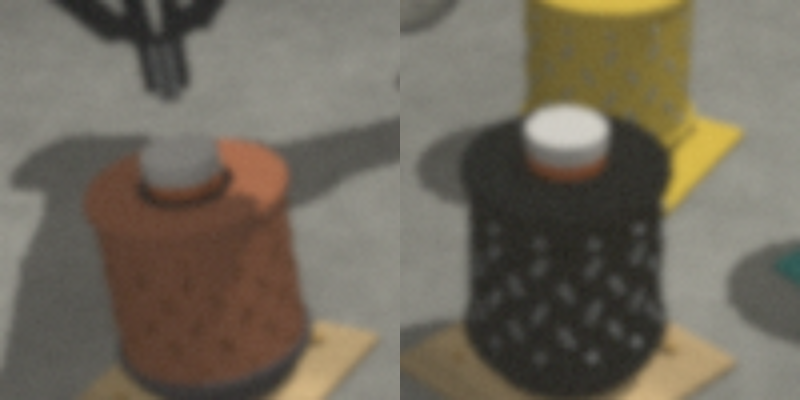

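The copper cap is back up with its orange stem visible, the dark cap is still up, and the gripper is about 36 mm clear. I'm handing in.

```bash
python3 -c "
from bench import arm
print(arm.job_done())"
```

```text
the job is handed in; nothing more can be done
None
```

The copper lantern's latch works: it locked low on the first press and popped back up on the second. I handed the job in with the cap up, at about 7.6 s on the robot's clock (limit 35 s).

- **First press:** I pressed with shut fingers at about 30 mm/s, down to 155.1 mm with a steady 9 N. After I lifted off, the picture showed the cap resting low with its orange stem hidden and the fingers clear for more than 0.2 s.
- **Second press:** It reached 155.1 mm again, with 12 N. After I lifted off, the picture showed the cap fully up with the stem visible.
- **Last checks:** The tool was at 210 mm, about 36 mm above the cap, and the contact force was near zero. The dark lantern's cap was still up, and I did not touch it or the turquoise and yellow look-alikes.

No check failed or disagreed. The top camera could not show the cap once the arm was over it, so the locked and popped-up states were confirmed from the scene camera alone.

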